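Swing the bench magnifier aside and lay the fossil bone in its storage cradle

TASK

Without disturbing the fossil bone, swing the bench magnifier aside on its post until its lens no longer hangs over any part of the bone, and leave it aside. Then lift the bone out of the opened plaster jacket and lay it, without dropping it, down flat in the foam storage cradle with its broad end in the broad pocket, and let go. Leave the bottle, the brush and the jar where they are.

Things in the scene. Friction and masses are not known exactly. Their poses are not given: they have to be found in the camera images.
- bone: Loose beige fossil limb bone, 0.14-0.28 kg, 170 mm long along its x; origin under its middle, on the underside, z up. Round shaft, 20 mm diameter, along x, 15 mm above the origin, free from x = -50 to 50 mm: grip it across its middle. Both ends are 30 mm high and 30 mm long; the broad end (+x) is 70 mm wide in y, the small end (-x) 44 mm. Starts flat on two rock pedestals in the jacket.
- bed: Opened plaster jacket, fixed: red rock floor (15 mm high) in a lumpy white rim, 240 x 290 mm outside (own x by y), rim to 40 mm high, 170 mm apart inside in x. Origin at bench level under its centre. Pedestals 34 mm high at y = +-70 mm carry the bone's ends; the bone lies along the jacket's y within 10 degrees, its middle within 13 mm of the jacket's; below its shaft is a free gap.
- cradle: Fixed plywood board 226 x 116 x 12 mm with a rigid dark grey foam block at each end. Origin at bench level under its centre; the bone goes along its x. Pocket floors 32 mm above bench, side walls 15 mm higher; pocket at +x 86 mm wide, at -x 60 mm; end walls' inner faces at x = +-97 mm. Between x = -50 and 50 mm only the board lies below the shaft. The bone lies flat only broad end at +x.
- mag_handle (a point): Grip point on the magnifier's upright black handle pin (16 mm in diameter; the pin reaches from 26 mm below this point to 19 mm above it), at the outer end of the arm beyond the lens, about 204 mm above the bench, 230 mm from the pivot.
- mag_lens (a point): Centre of the magnifier's round lens with its white ring (112 mm outside diameter, 12 mm thick, about 175 mm above the bench), 170 mm from the pivot, on the line from pivot to handle.
- mag_hinge (a point): Pivot of the magnifier arm: vertical axis of its post (20 mm in diameter, on a fixed 110 mm round base, with a 32 mm hub up to 192 mm high), standing beyond the jacket as seen from the robot.
- mag_arm (a joint): Angle of the magnifier arm in rad, grows anticlockwise seen from above, from -1.3 to 1.3; near 0 the lens is over the bone. It swings either way, with light friction (about 0.5 N at the handle), and stays where it is left.
- bottle: Bystander: white plastic bottle, 56 mm in diameter, 125 mm high, origin under its centre.
- brush: Bystander: brush with wooden handle lying on the bench, along its own x, origin under its middle.
- jar: Bystander: amber glass jar with steel lid, 60 mm in diameter, 70 mm high, origin under its centre.
- bone_broad (a point): Middle of the bone's broad end: 70 mm from the bone's origin along its +x, 15 mm above its underside.
Not all that is in view belongs to the job. Of the things that look like the bone, the largest one is meant.

How it is judged:
By the outcome, as a careful person would: the job done as asked, in the order asked, and still so for the second after the job is handed in, with the robot touching nothing.
It also fails if it takes over 54 s, if anything falls off the work surface, if the arm or the gripper's body presses on something with over 40 N, if the wrist force passes 120 N, or if a joint passes its speed limit or range.

ROBOT

A 7-joint arm with a two-finger parallel gripper is mounted at the origin on the work surface. World frame = base frame: x ahead of the robot, y to its left, z up, the work surface at z = 0. Lengths are in m, angles in rad, forces in N, time in s.
With the tool pointing down it reaches from about 0.35 to 0.9 m from the base axis. Payload 8.1 kg.
Tool frame: the origin (TCP) lies at the very end of the fingers, on their centre line; the grasp point (between the pads) lies 19 mm behind it; y points along the fingers, x is the direction in which the jaws open and shut, and the axes are right-handed (so a half turn about y gives the same grasp; the last joint's range is limited). The gripper opens to 85 mm and grips with 20 to 120 N. Pads are 22 mm wide; open, the fingers measure 114 mm over their backs; the gripper's body (76 mm by 85 mm) begins 54 mm behind the grasp point. The pads swing forward as they close: fully open they stand 13 mm farther back than shut.
Start: joints at [-1.348, 0.434, 0.025, 1.573, -0.012, 1.134, -0.075], TCP at [0.2, 0.592, 0.231] pointing down, gripper open.
Joint ranges: [-2.62, 2.62], [-0.44, 2.09], [-1.27, 1.32], [0.08, 2.57], [-1.32, 4.46], [0.12, 2], [-2.74, 2.74]. Speed limits (rad/s): [2.22, 2.22, 3.01, 3.01, 3.14, 3.14, 3.14].

INTERFACE

Orientations are given as a unit quaternion [x, y, z, w].
In Python, from workcell import get_obs, capture, get_calibration, job_done gives the robot as it stands.
- The arm moves only by the tool jog_arm, never from a script. Its argument "deltas" is a list of rows, each a list of 3 entries, a list of its own where there are three numbers: the opening in per cent of the stroke, from 0 (shut) to 100 (fully open), then the shift along the tool's x, y, z in mm, then the turn, a rotation vector about the tool's x, y, z in degrees. In form: [[jaw, [dx, dy, dz], [wx, wy, wz]], ...]. A call has exactly 8 rows; each row is the pose to reach, as a shift and turn from the pose commanded when the call began, along the tool's axes at that moment; what a row does not reach only later rows make up. A row lasts 1/10 s, in which the tool goes at most 50 mm and 8.59 degrees, less where a joint would pass 70% of its speed; a pose out of reach is approached as far as the arm can. A call with a gripper value outside its range is refused whole. The fingers move at their own pace and stop on an object; "force" is the grip in N (left out, the last holds). Time passes only in rows, so rows that repeat a pose let the fingers close, or fill a call up. It gives the time, the measured TCP pose, the force and the opening at its end, in the units of the state.
- get_obs(): the state, without advancing time (a new reading comes with each control period).
- capture(name): name is "scene" or "top" or "wrist"; returns (picture, depth): 400x640x3 uint8, red, green, blue; 400x640 float32, m along the optical axis (not along the pixel's ray), 0 where there is no reading.
- get_calibration(name): a dict with "mtx" (3x3 intrinsics, pixels), "R" (3x3) and "t" (3): a world point X has camera coordinates R X + t. Camera axes: x right, y down, z forward; pixel columns grow to the right and rows downward; lengths in m; the calibration is good to about 2 mm. The wrist camera is an equidistant fisheye: a pixel r from the principal point sees the ray r / f radians off the axis. A picture is of the moment at which its call begins: read the wrist's pose just before it. get_calibration takes no time and is no camera call; for the wrist camera it gives the pose at the moment of the call.
- job_done(): hands the job in, once; it reports no verdict.
The state is a dict: "time": time; "joint_positions": joint angles; "joint_velocities": joint speeds; "joint_efforts": joint torques, N m; "eef_pos": TCP position; "tcp_rot": TCP orientation; "ft_force": force on the tool from outside, world axes, zero at the start; "wrist_torque": the same for the moment, N m; "width": opening from 0.0 (shut) to 1.0 (fully open).
Only numpy, scipy, OpenCV 4.12 (cv2) and the standard library are available. Lean on these libraries where they do the work, as an engineer would, in place of code of your own. Each camera call takes 0.05 s, during which the arm holds its last target.

## Working session

There is one attempt and no reset: what is moved stays moved. The work goes in short steps, Python scripts to look and compute and a tool call to move; the robot and the scene stay as the last step left them, time stands still between calls to the robot, and variables do not carry over. Pictures are saved under pics/ and viewed, and the job is handed in when it is done.

Besides the shell and the picture viewer there is one more tool, called after "Request:" as name(argument=value, ...), one argument or row to a line, values as JSON. jog_arm: Moves the arm, as the interface text tells. Its arguments: {"type":"object","properties":{"deltas":{"type":"array","items":{"type":"array"}},"force":{"type":"number"}},"required":["deltas"]}

```bash
mkdir -p pics; ls; python3 - <<'E'
from workcell import *
import cv2,numpy as np
o=get_obs()
for k,v in o.items(): print(k,np.round(v,4))
for n in ["scene","top","wrist"]:
    c=get_calibration(n); print(n,np.round(c["mtx"],1).tolist(),np.round(c["R"],4).tolist(),np.round(c["t"],4).tolist())
    p,d=capture(n); np.savez(f"pics/{n}0.npz",p=p,d=d,**c); cv2.imwrite(f"pics/{n}0.png",p[:,:,::-1])
E
```

```text
pics
time 0.0
joint_positions [-1.3476  0.4352  0.025   1.5741 -0.0116  1.134  -0.0751]
joint_velocities [-0.0014  0.0007 -0.0012 -0.0006 -0.0002  0.0008 -0.0001]
joint_efforts [ 4.00000e-04 -6.70471e+01  1.02410e+00 -3.16217e+01  1.53000e-02
  1.24000e-02 -0.00000e+00]
eef_pos [0.1999 0.5916 0.2305]
tcp_rot [ 0.5749  0.4118 -0.4127 -0.5741]
ft_force [0.2714 0.6403 0.4232]
wrist_torque [ 0.0107 -0.0197  0.0105]
width 0.9995
scene [[397.3, 0.0, 325.0], [0.0, 397.3, 198.0], [0.0, 0.0, 1.0]] [[-0.184, 0.9829, 0.0094], [0.7024, 0.1382, -0.6982], [-0.6876, -0.1219, -0.7158]] [0.0822, -0.2465, 1.6218]
top [[375.6, 0.0, 327.4], [0.0, 375.6, 199.2], [0.0, 0.0, 1.0]] [[0.0286, -0.9994, 0.0195], [-0.9817, -0.0318, -0.1878], [0.1883, -0.0138, -0.982]] [-0.0351, 0.5192, 1.2197]
wrist [[309.7, 0.0, 322.7], [0.0, 309.7, 200.8], [0.0, 0.0, 1.0]] [[0.3194, 0.9476, -0.0001], [0.905, -0.305, 0.2967], [0.2811, -0.0949, -0.955]] [-0.6256, -0.0388, 0.3784]
```

View pics/scene0.png

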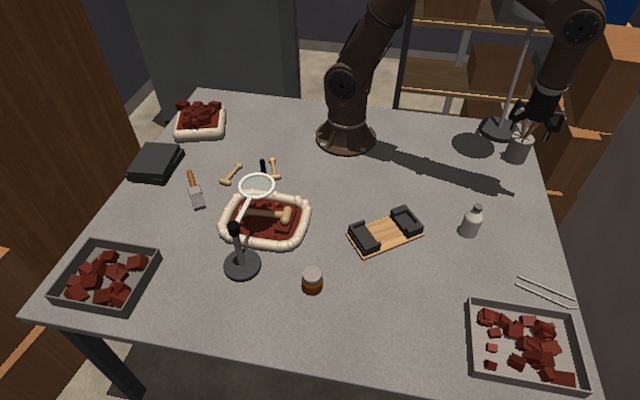

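View pics/top0.png

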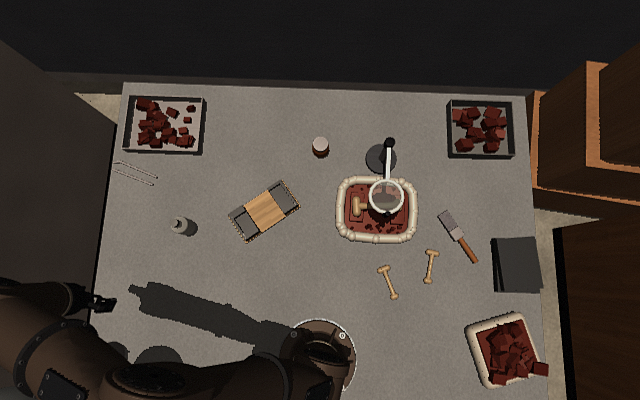

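View pics/wrist0.png

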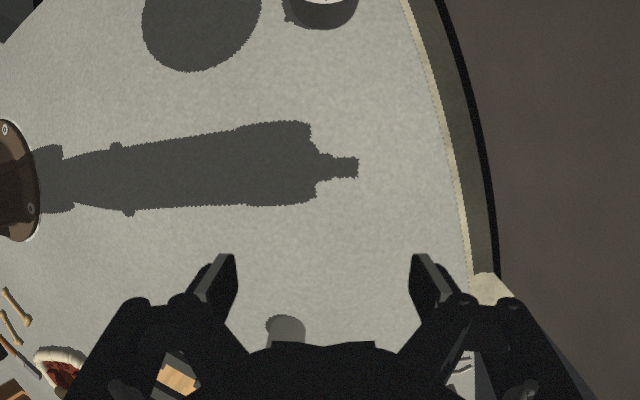

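The top view shows the jacket around (377,210) with the bone's broad end at about (357,206). The magnifier lens is at (386,196), its post at (389,143), and the cradle at (264,211). Three things look like bones: (388,282), (431,265) and the one in the jacket. I'll enlarge and measure these.

```bash
cat > h.py <<'E'
import numpy as np,cv2
def load(n,i=0): 
    z=np.load(f"pics/{n}{i}.npz"); return z
def pt(z,u,v,h=None):
    K=z["mtx"];R=z["R"];t=z["t"]
    r=np.array([(u-K[0,2])/K[0,0],(v-K[1,2])/K[1,1],1.0])
    C=-R.T@t; d=R.T@r
    if h is None:
        return C+d*z["d"][int(round(v)),int(round(u))]
    return C+d*(h-C[2])/d[2]
def cloud(z):
    K=z["mtx"];R=z["R"];t=z["t"];d=z["d"]
    v,u=np.mgrid[:400,:640]
    X=np.stack([(u-K[0,2])/K[0,0]*d,(v-K[1,2])/K[1,1]*d,d],-1)
    return (X-t)@R
def proj(z,X):
    x=z["R"]@np.asarray(X,float)+z["t"]; p=z["mtx"]@x; return p[:2]/p[2]
E
python3 - <<'E'
from h import *
z=load("top");p=z["p"][:,:,::-1]
a=cv2.resize(p[120:255,320:440],None,fx=5,fy=5,interpolation=cv2.INTER_CUBIC)[:, :]
b=cv2.resize(p[165:255,215:315],None,fx=5,fy=5,interpolation=cv2.INTER_CUBIC)
cv2.imwrite("pics/a.png",a[:600]);cv2.imwrite("pics/b.png",b)
s=load("scene");q=s["p"][:,:,::-1]
c=cv2.resize(q[150:290,200:440],None,fx=3.3,fy=3.3,interpolation=cv2.INTER_CUBIC);cv2.imwrite("pics/c.png",c)
E
```

```text
(no output)
```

View pics/a.png

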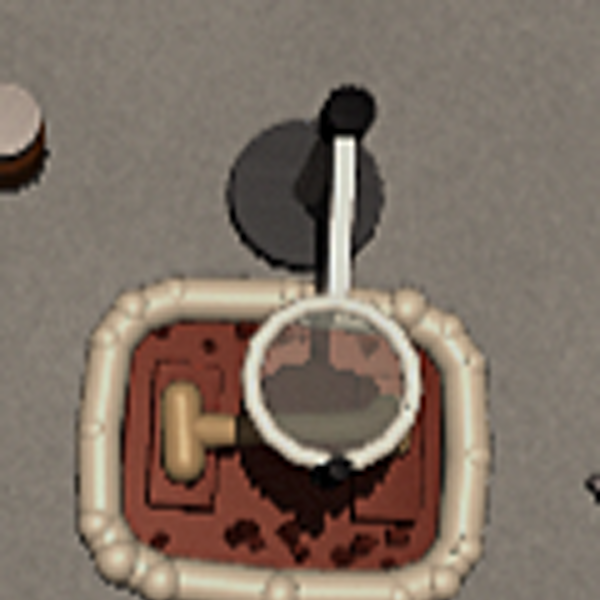

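View pics/b.png

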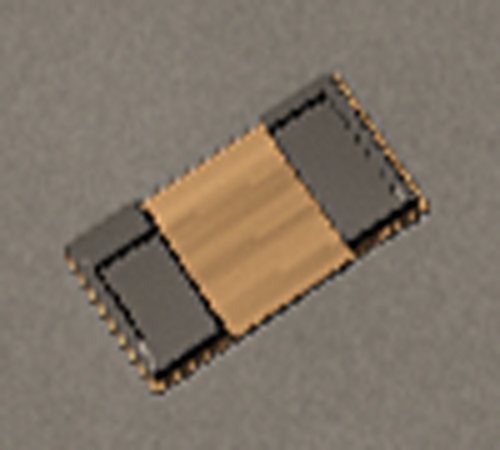

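View pics/c.png

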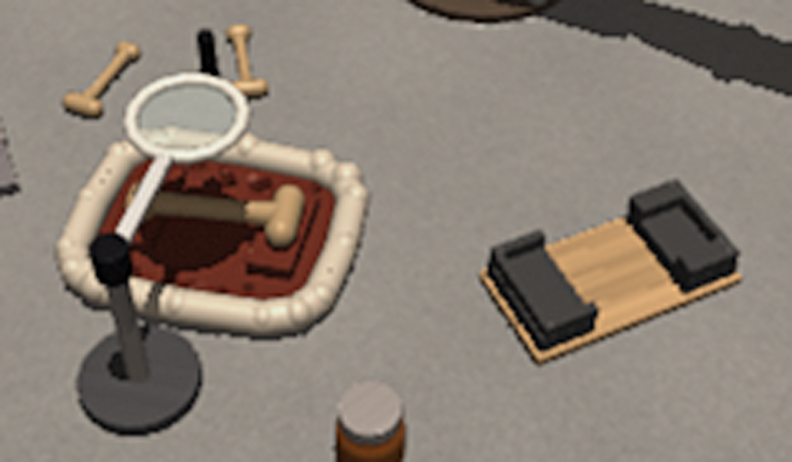

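In the jacket, the bone's broad end is at crop (180,430) and its shaft runs under the lens. It is clearly larger than the two decoys at (388,282) and (431,265), which lie on the bare bench, so it is the bone meant. The cradle's broad pocket is the upper-right one in the top view, with thinner side walls. Next I'll take the numbers.

```bash
python3 - <<'E'
from h import *
z=load("top");s=load("scene")
X=cloud(z);XS=cloud(s);P=z["p"].astype(int)
r=lambda a:np.round(a,3).tolist()
# lens: white ring height 0.16-0.2 in cloud
m=(X[...,2]>.15)&(X[...,2]<.25)&(X[...,0]>.3)&(X[...,1]<.1)&(X[...,1]>-.5)
v,u=np.nonzero(m);print("high",len(v),u.min(),u.max(),v.min(),v.max())
ring=m&(P.sum(-1)>480)
k=ring.astype(np.uint8)*255
cs,_=cv2.findContours(k,cv2.RETR_EXTERNAL,cv2.CHAIN_APPROX_NONE)
for c in cs: print(cv2.contourArea(c),cv2.boundingRect(c))
blk=m&(P.sum(-1)<120)
n,l,st,ce=cv2.connectedComponentsWithStats(blk.astype(np.uint8))
for i in range(1,n):
    if st[i,4]>5: print("blk",st[i],ce[i],r(np.median(X[l==i],0)), r(X[l==i].max(0)))
# lens centre: crop (333,381)/5+offset
print("lens", r(pt(z,320+333/5-.4,120+381/5-.4,.181)))
print("handle top depth",r(pt(z,386.5,213.5)),r(pt(z,386.5,213.5,.223)))
print("post top",r(pt(z,389.6,142)),r(pt(z,389.6,142,.192)))
# base disc
bm=(abs(X[...,2]-.012)<.02)&(P.sum(-1)<230)&(X[...,0]>.6)&(X[...,1]<-.05)&(X[...,1]>-.4)
n,l,st,ce=cv2.connectedComponentsWithStats(bm.astype(np.uint8))
for i in range(1,n):
    if st[i,4]>50: print("base",st[i],ce[i],r(X[l==i].min(0)),r(X[l==i].max(0)))
# cradle: height mask
cm=(X[...,2]>.008)&(X[...,0]>.3)&(X[...,1]>.0)&(X[...,1]<.4)&(X[...,2]<.08)
n,l,st,ce=cv2.connectedComponentsWithStats(cm.astype(np.uint8))
for i in range(1,n):
    if st[i,4]>200:
        pts=X[l==i][:,:2].astype(np.float32);R=cv2.minAreaRect(pts);print("cradle",st[i],R, r(np.percentile(X[l==i][:,2],[5,25,50,75,95])))
# wood part
w=(cv2.cvtColor(z["p"],cv2.COLOR_RGB2HSV)[...,1]>90)&cm
n,l,st,ce=cv2.connectedComponentsWithStats(w.astype(np.uint8))
for i in range(1,n):
    if st[i,4]>200: print("wood",st[i],cv2.minAreaRect(X[l==i][:,:2].astype(np.float32)),r(np.median(X[l==i],0)))
# bone
hsv=cv2.cvtColor(z["p"],cv2.COLOR_RGB2HSV)
print(hsv[206,357],hsv[206,365],hsv[120+430//5,320+110//5])
b=(hsv[...,0]>12)&(hsv[...,0]<24)&(hsv[...,1]>80)&(X[...,2]>.04)&(X[...,2]<.08)
b[:, :340]=0;b[:,420:]=0
n,l,st,ce=cv2.connectedComponentsWithStats(b.astype(np.uint8))
for i in range(1,n):
    if st[i,4]>5: print("bone",st[i],ce[i],r(X[l==i].min(0)),r(X[l==i].max(0)),r(np.median(X[l==i],0)))
E
```

```text
high 1279 368 404 137 217
0.0 (390, 184, 2, 1)
0.0 (387, 183, 1, 1)
266.0 (369, 148, 35, 65)
blk [384 137  11  12  92] [388.85869565 142.5       ] [0.679, -0.202, 0.191] [0.696, -0.19, 0.197]
blk [382 212   9   6  36] [385.83333333 214.47222222] [0.449, -0.188, 0.219] [0.458, -0.183, 0.227]
lens [0.511, -0.196, 0.181]
handle top depth [0.45, -0.189, 0.224] [0.45, -0.189, 0.223]
post top [0.679, -0.204, 0.193] [0.679, -0.204, 0.192]
base [365 144  21  35 469] [375.61833689 159.91044776] [0.605, -0.221, -0.004] [0.739, -0.151, 0.03]
base [390 149   7  24  97] [392.6185567  159.88659794] [0.635, -0.263, 0.0] [0.718, -0.237, 0.024]
cradle [312 137  12  21 213] ((0.7054486870765686, 0.02089844085276127), (0.055424079298973083, 0.03908037021756172), 2.2438676357269287) [0.018, 0.046, 0.068, 0.071, 0.074]
cradle [ 228  180   73   64 2168] ((0.47942307591438293, 0.19754309952259064), (0.11734218895435333, 0.22583061456680298), 37.11792755126953) [0.01, 0.012, 0.027, 0.035, 0.049]
wood [ 228  184   73   59 1068] ((0.47980403900146484, 0.19735966622829437), (0.11651700735092163, 0.22477932274341583), 36.68303298950195) [0.478, 0.197, 0.012]
[ 17 109 192] [ 16 115 175] [ 16  64 175]
bone [352 196  21  21 225] [358.74222222 205.95555556] [0.465, -0.171, 0.047] [0.534, -0.102, 0.069] [0.499, -0.122, 0.06]
bone [399 207   3   4   7] [400.28571429 208.71428571] [0.49, -0.268, 0.051] [0.499, -0.261, 0.064] [0.494, -0.265, 0.062]
```

```bash
cat >> h.py <<'E'
from scipy.spatial.transform import Rotation as Ro
def state():
    from workcell import get_obs
    o=get_obs(); R=Ro.from_quat(o["tcp_rot"]).as_matrix()
    print("t",round(o["time"],2),"tcp",np.round(o["eef_pos"],4),"x",np.round(R[:,0],3),"y",np.round(R[:,1],3),"yawdeg",round(np.degrees(np.arctan2(R[1,0],R[0,0])),1),
     "q",np.round(o["joint_positions"],2),"F",np.round(o["ft_force"],1),"w",round(o["width"],3))
    return np.array(o["eef_pos"]),R
def plan(wps,p0=None,R0=None):
    "wps: (x,y,z,yawdeg) -> shift mm, rotvec deg relative to present"
    if p0 is None: p0,R0=state()
    for x,y,zz,yaw in wps:
        a=np.radians(yaw); X=np.array([np.cos(a),np.sin(a),0]);Y=np.array([0,0,-1.]);T=np.stack([X,Y,np.cross(X,Y)],1)
        d=R0.T@(np.array([x,y,zz])-p0)*1000
        w=np.degrees(Ro.from_matrix(R0.T@T).as_rotvec())
        print((x,y,zz,yaw),"->",np.round(d,1).tolist(),np.round(w,1).tolist())
E
python3 - <<'E'
from h import *
state()
plan([(.35,.5,.30,-30),(.5,.25,.3,-60),(.52,0,.3,-90),(.45,-.189,.3,-90)])
E
```

```text
t 0.15 tcp [0.1999 0.5918 0.2307] x [ 0.32   0.947 -0.001] y [-0.    -0.001 -1.   ] yawdeg 71.3 q [-1.35  0.44  0.02  1.57 -0.01  1.13 -0.08] F [0.2 0.7 0.3] w 0.998
t 0.15 tcp [0.1999 0.5918 0.2307] x [ 0.32   0.947 -0.001] y [-0.    -0.001 -1.   ] yawdeg 71.3 q [-1.35  0.44  0.02  1.57 -0.01  1.13 -0.08] F [0.2 0.7 0.3] w 0.998
(0.35, 0.5, 0.3, -30) -> [-39.0, -69.2, -171.5] [0.1, 101.3, -0.0]
(0.5, 0.25, 0.3, -60) -> [-227.8, -69.0, -393.7] [0.1, 131.3, -0.0]
(0.52, 0, 0.3, -90) -> [-458.3, -68.7, -492.6] [0.1, 161.3, -0.0]
(0.45, -0.189, 0.3, -90) -> [-659.7, -68.5, -486.8] [0.1, 161.3, -0.0]
```

```bash
cat >> h.py <<'E'
def rows(x,y,z,yaw,n=8,p0=None,R0=None):
    if p0 is None: p0,R0=state()
    y0=np.degrees(np.arctan2(R0[1,0],R0[0,0])); dy=(yaw-y0)
    q=R0.T@(np.array([x,y,z])-p0)*1000
    print("total",np.round(q,1),"yaw about +y",round(-dy,1)); 
    for i in range(1,n+1): print(np.round(q*i/n).astype(int).tolist(),[0,round(-dy*i/n,1),0])
E
python3 - <<'E'
from h import *
rows(.43,.42,.30,15)
E
```

```text
t 0.15 tcp [0.1999 0.5918 0.2307] x [ 0.32   0.947 -0.001] y [-0.    -0.001 -1.   ] yawdeg 71.3 q [-1.35  0.44  0.02  1.57 -0.01  1.13 -0.08] F [0.2 0.7 0.3] w 0.998
total [ -89.2  -69.2 -272.9] yaw about +y 56.3
[-11, -9, -34] [0, np.float64(7.0), 0]
[-22, -17, -68] [0, np.float64(14.1), 0]
[-33, -26, -102] [0, np.float64(21.1), 0]
[-45, -35, -136] [0, np.float64(28.2), 0]
[-56, -43, -171] [0, np.float64(35.2), 0]
[-67, -52, -205] [0, np.float64(42.2), 0]
[-78, -61, -239] [0, np.float64(49.3), 0]
[-89, -69, -273] [0, np.float64(56.3), 0]
```

Request:
jog_arm(
  deltas=[
    [100,[-11,-9,-34],[0,7,0]],
    [100,[-22,-17,-68],[0,14,0]],
    [100,[-33,-26,-102],[0,21,0]],
    [100,[-45,-35,-136],[0,28,0]],
    [100,[-56,-43,-171],[0,35,0]],
    [100,[-67,-52,-205],[0,42,0]],
    [100,[-78,-61,-239],[0,49,0]],
    [100,[-89,-69,-273],[0,56,0]],
  ],
)

```text
time: 0.95
eef_pos: [0.4312, 0.4193, 0.3006]
tcp_rot: [-0.701, -0.093, 0.093, 0.701]
ft_force: [1.2, -0.5, -0.4]
width: 0.999
```

```bash
python3 - <<'E'
from h import *
rows(.53,.08,.30,-40)
E
```

```text
t 0.95 tcp [0.4312 0.4193 0.3006] x [ 0.966  0.26  -0.   ] y [-0.  0. -1.] yawdeg 15.0 q [-1.09  0.35  0.32  1.55 -0.12  1.26 -0.49] F [ 1.2 -0.5 -0.4] w 0.999
total [   7.4    0.6 -353.4] yaw about +y 55.0
[1, 0, -44] [0, np.float64(6.9), 0]
[2, 0, -88] [0, np.float64(13.8), 0]
[3, 0, -133] [0, np.float64(20.6), 0]
[4, 0, -177] [0, np.float64(27.5), 0]
[5, 0, -221] [0, np.float64(34.4), 0]
[6, 0, -265] [0, np.float64(41.3), 0]
[6, 1, -309] [0, np.float64(48.2), 0]
[7, 1, -353] [0, np.float64(55.0), 0]
```

Request:
jog_arm(
  deltas=[
    [100,[1,0,-44],[0,7,0]],
    [100,[2,0,-88],[0,14,0]],
    [100,[3,0,-133],[0,20.5,0]],
    [100,[4,0,-177],[0,27.5,0]],
    [100,[5,0,-221],[0,34.5,0]],
    [100,[6,0,-265],[0,41,0]],
    [100,[6,1,-309],[0,48,0]],
    [100,[7,1,-353],[0,55,0]],
  ],
)

```text
time: 1.75
eef_pos: [0.5302, 0.0801, 0.2992]
tcp_rot: [-0.665, 0.242, -0.241, 0.665]
ft_force: [0.2, 0.2, -0.4]
width: 1.001
```

```bash
python3 - <<'E'
from h import *
rows(.45,-.189,.27,-90)
E
```

```text
t 1.75 tcp [0.5302 0.0801 0.2992] x [ 0.767 -0.642 -0.   ] y [-0.  0. -1.] yawdeg -39.9 q [-0.75  0.26  0.65  1.72 -0.16  1.22 -0.76] F [ 0.2  0.2 -0.4] w 1.001
total [ 111.3   29.2 -257.8] yaw about +y 50.1
[14, 4, -32] [0, np.float64(6.3), 0]
[28, 7, -64] [0, np.float64(12.5), 0]
[42, 11, -97] [0, np.float64(18.8), 0]
[56, 15, -129] [0, np.float64(25.0), 0]
[70, 18, -161] [0, np.float64(31.3), 0]
[83, 22, -193] [0, np.float64(37.5), 0]
[97, 26, -226] [0, np.float64(43.8), 0]
[111, 29, -258] [0, np.float64(50.1), 0]
```

Request:
jog_arm(
  deltas=[
    [70,[14,4,-32],[0,6,0]],
    [70,[28,7,-64],[0,12.5,0]],
    [70,[42,11,-97],[0,19,0]],
    [70,[56,15,-129],[0,25,0]],
    [70,[70,18,-161],[0,31,0]],
    [70,[83,22,-193],[0,37.5,0]],
    [70,[97,26,-226],[0,44,0]],
    [70,[111,29,-258],[0,50,0]],
  ],
)

```text
time: 2.55
eef_pos: [0.4502, -0.1887, 0.2701]
tcp_rot: [-0.5, 0.5, -0.5, 0.5]
ft_force: [0.7, -0.7, -0.2]
width: 0.701
```

```bash
python3 - <<'E'
from h import *
rows(.45,-.189,.188,-90)
from workcell import *
for n in ["wrist","top"]:
    c=get_calibration(n);p,d=capture(n);np.savez(f"pics/{n}1.npz",p=p,d=d,**c);cv2.imwrite(f"pics/{n}1.png",p[:,:,::-1])
E
```

```text
t 2.55 tcp [ 0.4502 -0.1887  0.2701] x [ 0.001 -1.    -0.   ] y [ 0.  0. -1.] yawdeg -89.9 q [-0.47  0.22  0.93  1.89 -0.2   1.13 -1.03] F [ 0.7 -0.7 -0.2] w 0.701
total [ 0.3 82.1 -0.2] yaw about +y 0.1
[0, 10, 0] [0, np.float64(0.0), 0]
[0, 21, 0] [0, np.float64(0.0), 0]
[0, 31, 0] [0, np.float64(0.0), 0]
[0, 41, 0] [0, np.float64(0.0), 0]
[0, 51, 0] [0, np.float64(0.1), 0]
[0, 62, 0] [0, np.float64(0.1), 0]
[0, 72, 0] [0, np.float64(0.1), 0]
[0, 82, 0] [0, np.float64(0.1), 0]
```

View pics/wrist1.png

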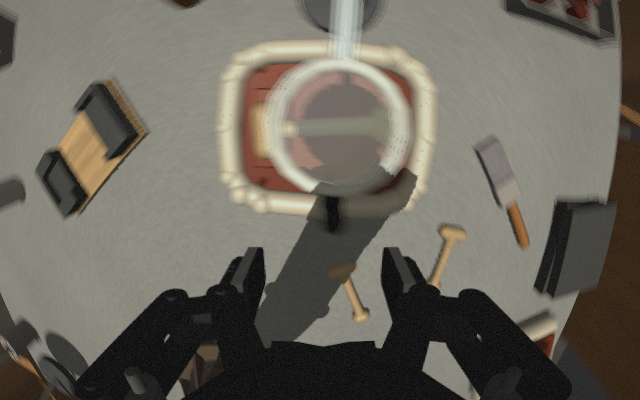

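The wrist view (slightly motion-blurred) shows the black pin at about (333,212) just in front of the fingers, with the lens ring beyond it. I'll check the pin's world position against this.

```bash
cat >> h.py <<'E'
def fproj(z,X):
    x=z["R"]@np.asarray(X,float)+z["t"]; r=np.hypot(x[0],x[1]); th=np.arctan2(r,x[2]); f=z["mtx"][0,0]
    return np.array([z["mtx"][0,2]+f*th*x[0]/r, z["mtx"][1,2]+f*th*x[1]/r])
def fpt(z,u,v,h):
    K=z["mtx"];f=K[0,0];du,dv=u-K[0,2],v-K[1,2];r=np.hypot(du,dv);th=r/f
    d=z["R"].T@np.array([np.sin(th)*du/r,np.sin(th)*dv/r,np.cos(th)]);C=-z["R"].T@z["t"];return C+d*(h-C[2])/d[2]
E
python3 - <<'E'
from h import *
z=load("wrist",1);t=load("top",1)
for h in (.223,.178): print(h,fproj(z,(.45,-.189,h)))
print(fpt(z,333,229,.223),fpt(z,333,229,.218))
print("lens",fpt(z,340,126,.178), "tcp px",fproj(z,(.4502,-.1887,.27)))
cv2.imwrite("pics/d.png",cv2.resize(z["p"][150:300,240:420,::-1],None,fx=4,fy=4))
E
```

```text
0.223 [324.45813859 226.34376611]
0.178 [324.26578487 205.11991162]
[ 0.44811319 -0.19465406  0.223     ] [ 0.44604022 -0.19482841  0.218     ]
lens [ 0.51248834 -0.20061915  0.178     ] tcp px [324.17820294 259.85802979]
```

View pics/d.png

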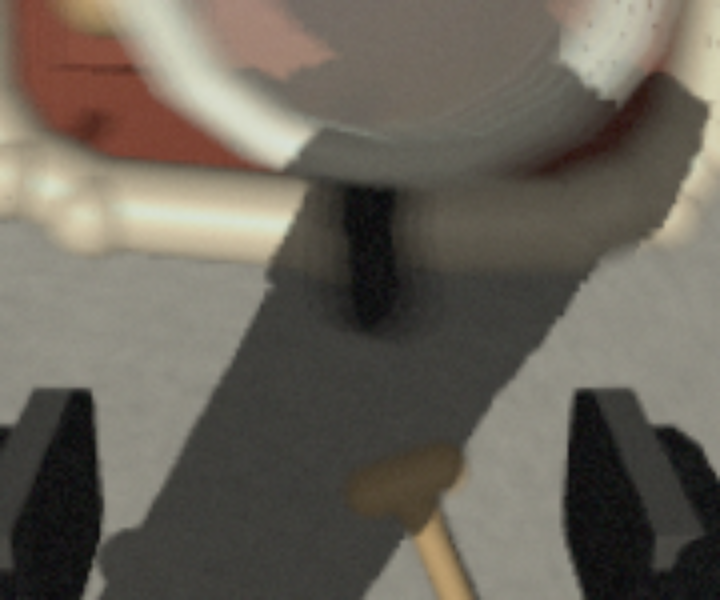

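Request:
jog_arm(
  deltas=[
    [65,[1,12,0],[0,0,0]],
    [65,[3,25,0],[0,0,0]],
    [65,[3,37,0],[0,0,0]],
    [65,[3,50,0],[0,0,0]],
    [65,[3,62,0],[0,0,0]],
    [65,[3,73,0],[0,0,0]],
    [50,[3,82,0],[0,0,0]],
    [40,[3,82,0],[0,0,0]],
  ],
)

```text
time: 3.45
eef_pos: [0.4504, -0.1903, 0.1871]
tcp_rot: [0.502, -0.499, 0.498, -0.501]
ft_force: [0.7, 0.1, 0.4]
width: 0.398
```

```bash
python3 - <<'E'
from h import *
p0,R0=state()
from workcell import *
for n in ["wrist"]:
    c=get_calibration(n);p,d=capture(n);np.savez(f"pics/{n}2.npz",p=p,d=d,**c);cv2.imwrite(f"pics/{n}2.png",p[:,:,::-1])
H=np.array([.679,-.203])
def wp(th):
    a=np.pi+th+np.radians(-3.0); q=H+.23*np.array([np.cos(a),np.sin(a)]); return (round(q[0],4),round(q[1],4),.188,-90+np.degrees(th))
import sys
plan([wp(t) for t in np.radians([7,14,21,28,35,42,49,56])],p0,R0)
E
```

```text
t 3.45 tcp [ 0.4504 -0.1903  0.1871] x [ 0.006 -1.    -0.   ] y [-0.002  0.    -1.   ] yawdeg -89.7 q [-0.38  0.33  0.88  2.   -0.31  0.95 -0.91] F [0.7 0.1 0.4] w 0.398
(np.float64(0.4496), np.float64(-0.219), 0.188, np.float64(-83.0)) -> [28.7, -0.9, -1.0] [0.1, -6.7, -0.0]
(np.float64(0.4532), np.float64(-0.2469), 0.188, np.float64(-76.0)) -> [56.6, -0.9, 2.5] [0.1, -13.7, -0.0]
(np.float64(0.4603), np.float64(-0.2741), 0.188, np.float64(-69.0)) -> [83.8, -0.9, 9.4] [0.1, -20.7, -0.0]
(np.float64(0.4705), np.float64(-0.3002), 0.188, np.float64(-62.0)) -> [110.0, -1.0, 19.5] [0.1, -27.7, -0.0]
(np.float64(0.4839), np.float64(-0.3249), 0.188, np.float64(-55.0)) -> [134.7, -1.0, 32.7] [0.1, -34.7, -0.0]
(np.float64(0.5003), np.float64(-0.3477), 0.188, np.float64(-48.0)) -> [157.6, -1.0, 49.0] [0.1, -41.7, -0.1]
(np.float64(0.5192), np.float64(-0.3684), 0.188, np.float64(-41.0)) -> [178.4, -1.1, 67.8] [0.1, -48.7, -0.1]
(np.float64(0.5406), np.float64(-0.3867), 0.188, np.float64(-34.0)) -> [196.9, -1.1, 89.1] [0.1, -55.7, -0.1]
```

View pics/wrist2.png

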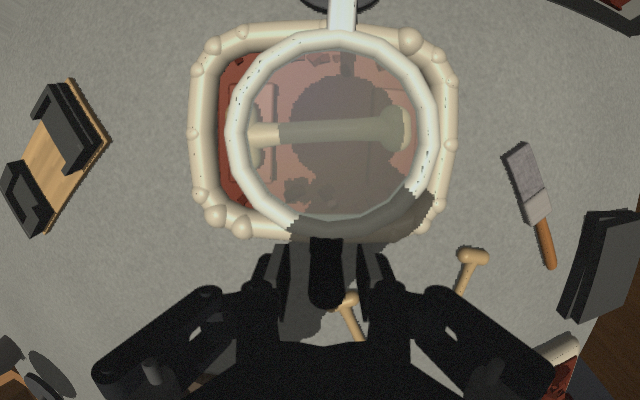

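The pin at (326,270) stands centred between the jaws. I'll swing it along the arc toward -y, turning the tool with the arm.

Request:
jog_arm(
  deltas=[
    [35,[7,0,-1],[0,-1.5,0]],
    [35,[18,0,-1],[0,-4,0]],
    [35,[35,-1,0],[0,-8,0]],
    [35,[50,-1,2],[0,-12,0]],
    [35,[67,-1,5],[0,-16.5,0]],
    [35,[84,-1,9],[0,-20.5,0]],
    [35,[100,-1,15],[0,-25,0]],
    [35,[117,-1,23],[0,-29.5,0]],
  ],
)

```text
time: 4.3
eef_pos: [0.4749, -0.3082, 0.1899]
tcp_rot: [-0.612, 0.353, -0.354, 0.613]
ft_force: [-1.2, -0.6, -0.1]
width: 0.346
```

```bash
python3 - <<'E'
from h import *
p0,R0=state()
H=np.array([.679,-.203])
def wp(th):
    a=np.pi+th+np.radians(-3.0); q=H+.23*np.array([np.cos(a),np.sin(a)]); return (round(q[0],4),round(q[1],4),.188,-90+np.degrees(th))
plan([wp(t) for t in np.radians([34,38.5,43,47.5,52,56.5,61,65])],p0,R0)
E
```

```text
t 4.3 tcp [ 0.4749 -0.3082  0.1899] x [ 0.5   -0.866  0.   ] y [ 0.001  0.    -1.   ] yawdeg -60.0 q [-0.02  0.43  0.7   1.81 -0.33  1.01 -0.23] F [-1.2 -0.6 -0.1] w 0.346
(np.float64(0.4819), np.float64(-0.3215), 0.188, np.float64(-56.0)) -> [15.0, 1.9, -0.6] [-0.0, -4.0, 0.0]
(np.float64(0.4918), np.float64(-0.3366), 0.188, np.float64(-51.5)) -> [33.1, 1.9, 0.5] [-0.0, -8.5, 0.0]
(np.float64(0.5028), np.float64(-0.3508), 0.188, np.float64(-47.0)) -> [50.9, 1.9, 2.9] [-0.0, -13.0, 0.0]
(np.float64(0.515), np.float64(-0.3642), 0.188, np.float64(-42.5)) -> [68.6, 1.9, 6.8] [-0.0, -17.5, 0.0]
(np.float64(0.5281), np.float64(-0.3766), 0.188, np.float64(-38.0)) -> [85.9, 1.9, 11.9] [-0.0, -22.0, 0.0]
(np.float64(0.5422), np.float64(-0.3879), 0.188, np.float64(-33.5)) -> [102.7, 1.9, 18.5] [-0.0, -26.5, 0.0]
(np.float64(0.5571), np.float64(-0.3981), 0.188, np.float64(-29.0)) -> [119.0, 1.9, 26.3] [-0.0, -31.0, 0.0]
(np.float64(0.571), np.float64(-0.4061), 0.188, np.float64(-25.0)) -> [132.9, 1.9, 34.3] [-0.0, -35.0, 0.0]
```

Request:
jog_arm(
  deltas=[
    [35,[15,1,-1],[0,-4,0]],
    [35,[33,2,0],[0,-8.5,0]],
    [35,[51,2,3],[0,-13,0]],
    [35,[69,2,7],[0,-17.5,0]],
    [35,[86,2,12],[0,-22,0]],
    [35,[103,2,18],[0,-26.5,0]],
    [35,[119,2,26],[0,-31,0]],
    [35,[128,2,31],[0,-33.5,0]],
  ],
)

```text
time: 5.1
eef_pos: [0.5662, -0.4042, 0.1878]
tcp_rot: [0.689, -0.162, 0.162, -0.688]
ft_force: [-1.4, 0.2, 0.7]
width: 0.353
```

```bash
python3 - <<'E'
from h import *
p0,R0=state()
from workcell import *
for n in ["top"]:
    c=get_calibration(n);p,d=capture(n);np.savez(f"pics/{n}3.npz",p=p,d=d,**c);cv2.imwrite(f"pics/{n}3.png",p[:,:,::-1])
E
```

```text
t 5.1 tcp [ 0.5662 -0.4042  0.1878] x [ 0.895 -0.446  0.001] y [ 0.001 -0.001 -1.   ] yawdeg -26.5 q [ 0.24  0.62  0.52  1.46 -0.32  1.14  0.34] F [-1.4  0.2  0.7] w 0.353
```

View pics/top3.png

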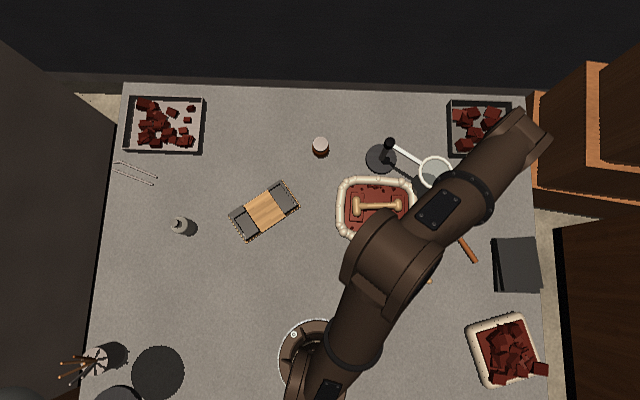

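The lens now hangs at (435,172), well clear of the bone, which spans about (355,206) to (400,208). I'll open and lift off, and measure the bone.

Request:
jog_arm(
  deltas=[
    [55,[0,0,0],[0,0,0]],
    [60,[0,-3,0],[0,0,0]],
    [60,[0,-15,0],[0,0,0]],
    [60,[0,-35,0],[0,0,0]],
    [60,[0,-58,0],[0,0,0]],
    [60,[0,-82,0],[0,0,0]],
    [60,[0,-105,0],[0,0,0]],
    [60,[0,-120,0],[0,0,0]],
  ],
)

```text
time: 5.95
eef_pos: [0.5653, -0.4033, 0.3108]
tcp_rot: [0.688, -0.162, 0.164, -0.688]
ft_force: [0.7, 0.0, 0.1]
width: 0.603
```

```bash
python3 - <<'E'
from h import *
z=load("top",3);X=cloud(z);hsv=cv2.cvtColor(z["p"],cv2.COLOR_RGB2HSV)
r=lambda a:np.round(a,4).tolist()
b=(hsv[...,0]>12)&(hsv[...,0]<26)&(hsv[...,1]>75)&(hsv[...,2]>80)
b[:, :342]=0;b[:,412:]=0;b[:190]=0;b[222:]=0
n,l,st,ce=cv2.connectedComponentsWithStats(b.astype(np.uint8))
i=1+np.argmax(st[1:,4]);print(st[i],ce[i])
v,u=np.nonzero(l==i)
K,R,t=z["mtx"],z["R"],z["t"];C=-R.T@t
d=np.stack([(u-K[0,2])/K[0,0],(v-K[1,2])/K[1,1],np.ones(len(u))],1)@R
P=C+d*((.049-C[2])/d[:,2])[:,None]
D=X[l==i]; print("z pct",r(np.percentile(D[:,2],[5,50,95])))
for nm,Q in(("ray.049",P[:,:2]),):
    rc=cv2.minAreaRect(Q.astype(np.float32)); print(nm,rc,"y",r([Q[:,1].min(),Q[:,1].max()]))
    y=Q[:,1]; 
    sh=(y>-.225)&(y<-.145); 
    ys=Q[sh]; 
    # shaft centre line: midpoint of x extents per y bin
    bins=np.arange(-.23,-.14,.01);cx=[];cy=[]
    for a in bins:
        m=(y>=a)&(y<a+.01); 
        if m.any(): cx.append((Q[m,0].min()+Q[m,0].max())/2);cy.append(a+.005);print(round(a+.005,3),round(Q[m,0].min(),4),round(Q[m,0].max(),4))
    k=np.polyfit(cy,cx,1);print("slope",k,"dir deg",np.degrees(np.arctan2(1,k[0])))
    be=y>y.max()-.03; se=y<y.min()+.03
    print("broad",(Q[be].min(0)+Q[be].max(0))/2,np.ptp(Q[be],0),"small",(Q[se].min(0)+Q[se].max(0))/2,np.ptp(Q[se],0))
# rim/ bed centre
state()
cv2.imwrite("pics/e.png",cv2.resize(np.where((l==i)[...,None],[0,0,255],z["p"][:,:,::-1])[180:240,330:420].astype(np.uint8),None,fx=7,fy=7,interpolation=0))
E
```

```text
[352 196  50  20 417] [373.441247   205.16067146]
z pct [0.0528, 0.0595, 0.0654]
ray.049 ((0.5028761029243469, -0.18595322966575623), (0.06514779478311539, 0.1663120687007904), 0.934475302696228) y [-0.2689, -0.1024]
-0.225 0.4998 0.5171
-0.215 0.5029 0.5135
-0.205 0.4992 0.5131
-0.195 0.4989 0.5128
-0.185 0.4951 0.5125
-0.175 0.4948 0.5121
-0.165 0.4945 0.5118
-0.155 0.4941 0.5115
-0.145 0.4938 0.5112
slope [-0.08077142  0.48998181] dir deg 94.6178365980585
broad [ 0.501713   -0.11630682] [0.06519614 0.02771447] small [ 0.50960271 -0.25522735] [0.03815661 0.02727495]
t 5.95 tcp [ 0.5653 -0.4033  0.3108] x [ 0.893 -0.45   0.003] y [ 0.003 -0.002 -1.   ] yawdeg -26.7 q [ 0.22  0.54  0.55  1.29 -0.28  1.38  0.3 ] F [0.7 0.  0.1] w 0.603
```

View pics/e.png

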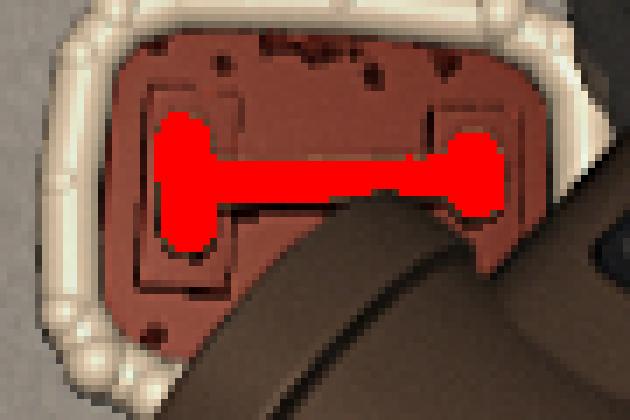

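```bash
python3 - <<'E'
from h import *
rows(.505,-.20,.30,-92.7)
E
```

```text
t 5.95 tcp [ 0.5653 -0.4033  0.3108] x [ 0.893 -0.45   0.003] y [ 0.003 -0.002 -1.   ] yawdeg -26.7 q [ 0.22  0.54  0.55  1.29 -0.28  1.38  0.3 ] F [0.7 0.  0.1] w 0.603
total [-145.3   10.3  154.5] yaw about +y 66.0
[-18, 1, 19] [0, np.float64(8.2), 0]
[-36, 3, 39] [0, np.float64(16.5), 0]
[-54, 4, 58] [0, np.float64(24.7), 0]
[-73, 5, 77] [0, np.float64(33.0), 0]
[-91, 6, 97] [0, np.float64(41.2), 0]
[-109, 8, 116] [0, np.float64(49.5), 0]
[-127, 9, 135] [0, np.float64(57.7), 0]
[-145, 10, 155] [0, np.float64(66.0), 0]
```

Request:
jog_arm(
  deltas=[
    [70,[-18,1,19],[0,8,0]],
    [70,[-36,3,39],[0,16.5,0]],
    [70,[-54,4,58],[0,24.5,0]],
    [70,[-73,5,77],[0,33,0]],
    [70,[-91,6,97],[0,41,0]],
    [70,[-109,8,116],[0,49.5,0]],
    [70,[-127,9,135],[0,57.5,0]],
    [70,[-145,10,155],[0,66,0]],
  ],
)

```text
time: 6.75
eef_pos: [0.5045, -0.1986, 0.2983]
tcp_rot: [0.486, -0.513, 0.513, -0.487]
ft_force: [-0.4, 0.7, 0.6]
width: 0.701
```

```bash
python3 - <<'E'
from h import *
rows(.505,-.186,.28,-155)
E
```

```text
t 6.75 tcp [ 0.5045 -0.1986  0.2983] x [-0.053 -0.999 -0.001] y [ 0.001  0.001 -1.   ] yawdeg -93.1 q [-0.37  0.3   0.85  1.72 -0.24  1.23 -1.08] F [-0.4  0.7  0.6] w 0.701
total [-12.6  18.3  -0.2] yaw about +y 61.9
[-2, 2, 0] [0, np.float64(7.7), 0]
[-3, 5, 0] [0, np.float64(15.5), 0]
[-5, 7, 0] [0, np.float64(23.2), 0]
[-6, 9, 0] [0, np.float64(31.0), 0]
[-8, 11, 0] [0, np.float64(38.7), 0]
[-9, 14, 0] [0, np.float64(46.5), 0]
[-11, 16, 0] [0, np.float64(54.2), 0]
[-13, 18, 0] [0, np.float64(61.9), 0]
```

Request:
jog_arm(
  deltas=[
    [70,[-2,2,0],[0,8,0]],
    [70,[-3,5,0],[0,15.5,0]],
    [70,[-5,7,0],[0,23,0]],
    [70,[-6,9,0],[0,31,0]],
    [70,[-8,11,0],[0,38.5,0]],
    [70,[-9,14,0],[0,46.5,0]],
    [70,[-11,16,0],[0,54,0]],
    [70,[-13,18,0],[0,62,0]],
  ],
)

```text
time: 7.55
eef_pos: [0.5056, -0.1863, 0.2803]
tcp_rot: [-0.152, 0.691, -0.69, 0.154]
ft_force: [-0.1, 0.4, -0.6]
width: 0.702
```

```bash
python3 - <<'E'
from h import *
p0,R0=state()
from workcell import *
for n in ["wrist","top"]:
    c=get_calibration(n);p,d=capture(n);np.savez(f"pics/{n}4.npz",p=p,d=d,**c);cv2.imwrite(f"pics/{n}4.png",p[:,:,::-1])
E
```

```text
t 7.55 tcp [ 0.5056 -0.1863  0.2803] x [-0.906 -0.422 -0.002] y [ 0.001  0.001 -1.   ] yawdeg -155.0 q [-0.55  0.4   1.13  1.77 -0.38  1.22 -2.02] F [-0.1  0.4 -0.6] w 0.702
```

View pics/wrist4.png

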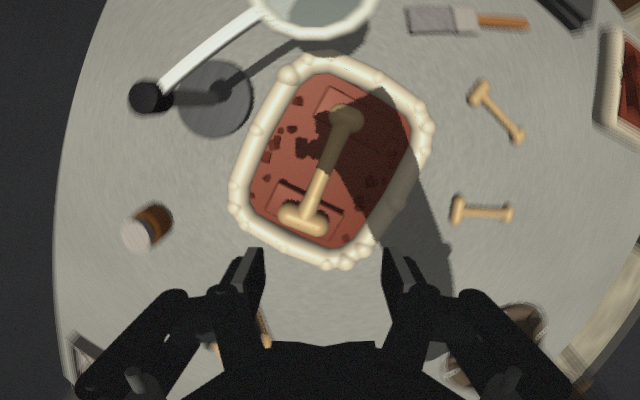

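View pics/top4.png

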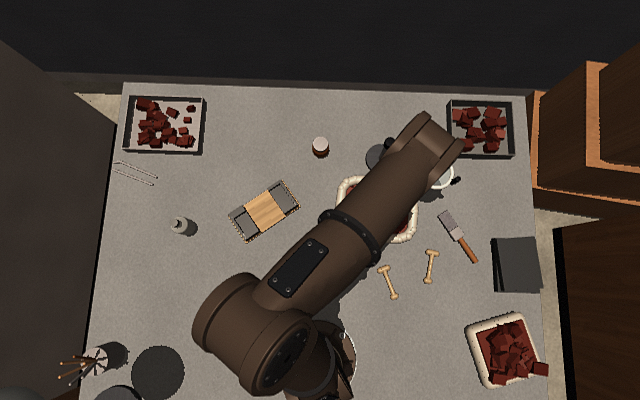

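Request:
jog_arm(
  deltas=[
    [80,[0,10,0],[0,5,0]],
    [85,[0,22,0],[0,11,0]],
    [85,[0,35,0],[0,17,0]],
    [85,[0,50,0],[0,22,0]],
    [85,[0,65,0],[0,22,0]],
    [85,[0,80,0],[0,22,0]],
    [85,[0,80,0],[0,22,0]],
    [85,[0,80,0],[0,22,0]],
  ],
)

```text
time: 8.45
eef_pos: [0.5058, -0.1867, 0.1995]
tcp_rot: [-0.021, 0.707, -0.707, 0.021]
ft_force: [-0.5, -0.8, -0.7]
width: 0.851
```

```bash
python3 - <<'E'
from h import *
p0,R0=state()
from workcell import *
for n in ["wrist"]:
    c=get_calibration(n);p,d=capture(n);np.savez(f"pics/{n}5.npz",p=p,d=d,**c);cv2.imwrite(f"pics/{n}5.png",p[:,:,::-1])
E
```

```text
t 8.45 tcp [ 0.5058 -0.1867  0.1995] x [-0.998 -0.06   0.   ] y [-0.  0. -1.] yawdeg -176.6 q [-0.53  0.53  1.16  1.88 -0.55  1.1  -2.24] F [-0.5 -0.8 -0.7] w 0.851
```

View pics/wrist5.png

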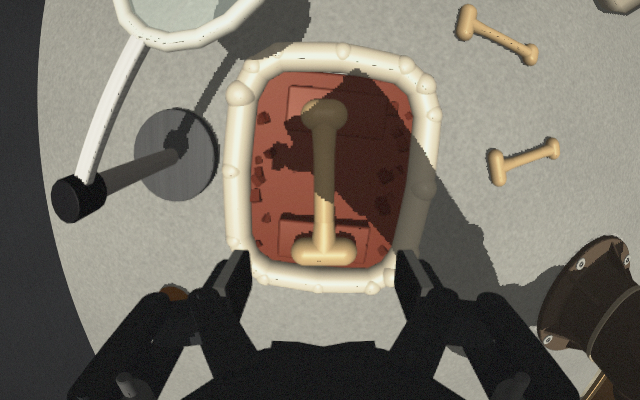

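The bone is clear now: broad end at (324,248), small end at (325,113). The lens is off to the upper left.

```bash
python3 - <<'E'
from h import *
z=load("wrist",5)
hsv=cv2.cvtColor(z["p"],cv2.COLOR_RGB2HSV);b=(hsv[...,0]>11)&(hsv[...,0]<30)&(hsv[...,1]>60)&(hsv[...,2]>60)
b[:85]=0;b[275:]=0;b[:,:268]=0;b[:,385:]=0
n,l,st,ce=cv2.connectedComponentsWithStats(b.astype(np.uint8));i=1+np.argmax(st[1:,4]);print(st[i])
v,u=np.nonzero(l==i)
P=np.array([fpt(z,a,c,.049)[:2] for a,c in zip(u,v)]);y=P[:,1]
print("y",y.min(),y.max(),"rect",cv2.minAreaRect(P.astype(np.float32)))
cx=[];cy=[]
for a in np.arange(-.235,-.14,.01):
    m=(y>=a)&(y<a+.01);cx.append((P[m,0].min()+P[m,0].max())/2);cy.append(a+.005);print(round(cy[-1],3),round(cx[-1],4),round(np.ptp(P[m,0]),4))
k=np.polyfit(cy,cx,1);print("dir",np.degrees(np.arctan2(1,k[0])),"x at -.186",np.polyval(k,-.186))
for s in (y>y.max()-.028,y<y.min()+.028): print((P[s].min(0)+P[s].max(0))/2,np.ptp(P[s],0))
E
```

```text
[ 291   98   66  169 5278]
y -0.2702867625616213 -0.09617667627206641 rect ((0.5083162784576416, -0.18314328789710999), (0.06904707849025726, 0.17352299392223358), 5.932180404663086)
-0.23 0.5078 0.0228
-0.22 0.5072 0.021
-0.21 0.5068 0.0207
-0.2 0.5063 0.0208
-0.19 0.5051 0.0201
-0.18 0.5048 0.0196
-0.17 0.5044 0.0194
-0.16 0.5032 0.0206
-0.15 0.503 0.0215
-0.14 0.5023 0.0237
dir 93.58304701586555 x at -.186 0.505143977726794
[ 0.50081101 -0.11015003] [0.06914981 0.0279467 ]
[ 0.50943197 -0.2562935 ] [0.04400924 0.02798653]
```

Request:
jog_arm(
  deltas=[
    [65,[0,25,2],[0,0,0]],
    [62,[0,55,2],[0,0,0]],
    [60,[0,85,2],[0,0,0]],
    [60,[0,112,2],[0,0,0]],
    [60,[0,135,2],[0,0,0]],
    [60,[0,152,2],[0,0,0]],
    [60,[0,165,2],[0,0,0]],
    [60,[0,171,2],[0,0,0]],
  ],
)

```text
time: 9.3
eef_pos: [0.5062, -0.1886, 0.0279]
tcp_rot: [-0.021, 0.707, -0.707, 0.021]
ft_force: [-0.2, 0.0, -1.0]
width: 0.601
```

```bash
python3 - <<'E'
from h import *
p0,R0=state()
from workcell import *
for n in ["wrist"]:
    c=get_calibration(n);p,d=capture(n);np.savez(f"pics/{n}6.npz",p=p,d=d,**c);cv2.imwrite(f"pics/{n}6.png",p[:,:,::-1])
E
```

```text
t 9.3 tcp [ 0.5062 -0.1886  0.0279] x [-0.998 -0.059 -0.   ] y [ 0.  0. -1.] yawdeg -176.6 q [-0.34  0.73  0.89  2.03 -0.82  0.79 -2.02] F [-0.2  0.  -1. ] w 0.601
```

View pics/wrist6.png

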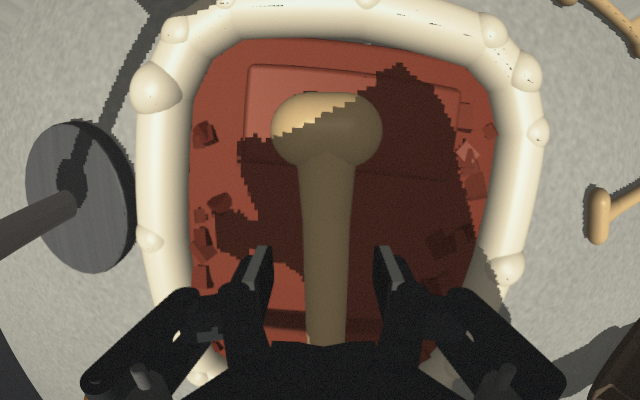

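The shaft runs centred between the fingers, at about (325,265). Closing now.

Request:
jog_arm(
  deltas=[
    [40,[0,0,-3],[0,0,0]],
    [30,[0,0,-3],[0,0,0]],
    [20,[0,0,-3],[0,0,0]],
    [10,[0,0,-3],[0,0,0]],
    [10,[0,0,-3],[0,0,0]],
    [10,[0,0,-3],[0,0,0]],
    [10,[0,0,-3],[0,0,0]],
    [10,[0,0,-3],[0,0,0]],
  ],
  force=45,
)

```text
time: 10.15
eef_pos: [0.5064, -0.1854, 0.0291]
tcp_rot: [-0.02, 0.707, -0.707, 0.021]
ft_force: [-0.3, 2.7, 5.9]
width: 0.218
```

```bash
python3 - <<'E'
from h import *
p0,R0=state()
E
```

```text
t 10.15 tcp [ 0.5064 -0.1854  0.0291] x [-0.998 -0.059 -0.001] y [ 0.001  0.    -1.   ] yawdeg -176.6 q [-0.34  0.73  0.89  2.03 -0.82  0.79 -2.03] F [-0.3  2.7  5.9] w 0.218
```

Request:
jog_arm(
  deltas=[
    [10,[0,-4,-3],[0,0,0]],
    [10,[0,-10,-3],[0,0,0]],
    [10,[0,-20,-3],[0,0,0]],
    [10,[0,-32,-3],[0,0,0]],
    [10,[0,-50,-3],[0,0,0]],
    [10,[0,-75,-3],[0,0,0]],
    [10,[0,-100,-3],[0,0,0]],
    [10,[0,-120,-3],[0,0,0]],
  ],
)

```text
time: 10.95
eef_pos: [0.5057, -0.183, 0.1505]
tcp_rot: [0.02, -0.707, 0.707, -0.021]
ft_force: [-0.6, -0.6, -2.3]
width: 0.224
```

```bash
python3 - <<'E'
from h import *
p0,R0=state()
from workcell import *
for n in ["wrist"]:
    c=get_calibration(n);p,d=capture(n);np.savez(f"pics/{n}7.npz",p=p,d=d,**c);cv2.imwrite(f"pics/{n}7.png",p[:,:,::-1])
E
```

```text
t 10.95 tcp [ 0.5057 -0.183   0.1505] x [-0.998 -0.057 -0.001] y [ 0.001 -0.    -1.   ] yawdeg -176.7 q [-0.49  0.58  1.09  1.94 -0.62  1.   -2.19] F [-0.6 -0.6 -2.3] w 0.224
```

View pics/wrist7.png

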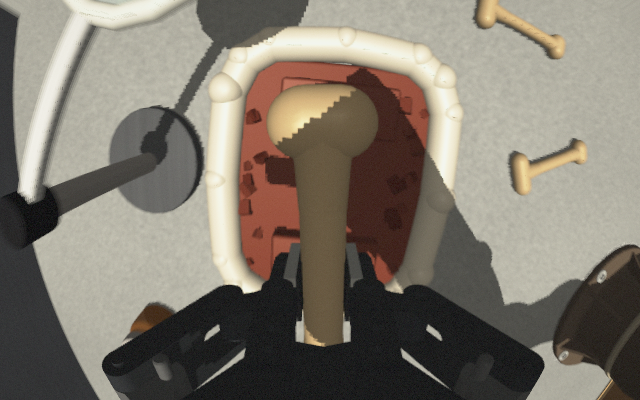

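```bash
cat >> h.py <<'E'
def fcloud(z):
    K=z["mtx"];f=K[0,0];v,u=np.mgrid[:400,:640];du=u-K[0,2];dv=v-K[1,2];r=np.hypot(du,dv)+1e-9;th=r/f
    s=np.tan(th)/r; d=z["d"]; X=np.stack([du*s*d,dv*s*d,d],-1); return (X-z["t"])@z["R"]
E
python3 - <<'E'
from h import *
z=load("wrist",7);X=fcloud(z)
for v in (95,110,125,140,170,200,230,260,290,320): print(v,np.round(X[v,324],4))
# shaft/ end extents
hsv=cv2.cvtColor(z["p"],cv2.COLOR_RGB2HSV)
m=(X[...,2]>.13)&(X[...,2]<.21)&(X[...,1]<-.19)&(abs(X[...,0]-.5)<.06)&(hsv[...,1]>50)&(hsv[...,2]>50)
P=X[m];print(len(P),P.min(0),P.max(0))
cx=[];cy=[]
for a in np.arange(-.27,-.195,.01):
    s=(P[:,1]>a)&(P[:,1]<a+.01)
    if s.sum()>10: print(round(a+.005,3),np.round([(P[s,0].min()+P[s,0].max())/2,np.ptp(P[s,0]),P[s,2].max()],4))
E
```

```text
95 [ 0.5103 -0.2625  0.1812]
110 [ 0.51   -0.2571  0.1833]
125 [ 0.5096 -0.2519  0.1848]
140 [ 0.5093 -0.2465  0.1835]
170 [ 0.5087 -0.2353  0.182 ]
200 [ 0.508  -0.2235  0.1807]
230 [ 0.5072 -0.2108  0.1797]
260 [ 0.5064 -0.1977  0.1804]
290 [ 0.5055 -0.1824  0.1797]
320 [ 0.5045 -0.1652  0.1795]
12803 [ 0.47656759 -0.26745226  0.15326539] [ 0.53211375 -0.19000108  0.1943441 ]
-0.265 [0.51   0.038  0.1841]
-0.255 [0.5105 0.0432 0.1872]
-0.245 [0.5108 0.0421 0.1864]
-0.235 [0.5109 0.0277 0.1833]
-0.225 [0.509 0.022 0.183]
-0.215 [0.5084 0.0208 0.1816]
-0.205 [0.5073 0.0196 0.1816]
-0.195 [0.5024 0.0517 0.1943]
```

The bone is level and gripped at its middle: the small end is 85 mm from the TCP and the shaft top is at a constant height. I'll carry it over while turning it anticlockwise.

Request:
jog_arm(
  deltas=[
    [10,[0,-15,0],[0,-4,0]],
    [10,[0,-32,0],[0,-10,0]],
    [10,[0,-50,0],[0,-17,0]],
    [10,[0,-68,0],[0,-24,0]],
    [10,[0,-85,0],[0,-31,0]],
    [10,[0,-98,0],[0,-38,0]],
    [10,[0,-105,0],[0,-45,0]],
    [10,[0,-110,0],[0,-52,0]],
  ],
)

```text
time: 11.8
eef_pos: [0.5054, -0.1829, 0.2592]
tcp_rot: [0.329, -0.625, 0.626, -0.33]
ft_force: [0.1, -0.1, -3.0]
width: 0.219
```

```bash
python3 - <<'E'
from h import *
rows(.52,-.07,.26,-69)
E
```

```text
t 11.8 tcp [ 0.5054 -0.1829  0.2592] x [-0.565 -0.825 -0.001] y [ 0.001 -0.    -1.   ] yawdeg -124.4 q [-0.45  0.35  0.95  1.8  -0.31  1.15 -1.57] F [ 0.1 -0.1 -3. ] w 0.219
total [-101.4   -0.8  -51.8] yaw about +y -55.4
[-13, 0, -6] [0, np.float64(-6.9), 0]
[-25, 0, -13] [0, np.float64(-13.9), 0]
[-38, 0, -19] [0, np.float64(-20.8), 0]
[-51, 0, -26] [0, np.float64(-27.7), 0]
[-63, 0, -32] [0, np.float64(-34.6), 0]
[-76, -1, -39] [0, np.float64(-41.6), 0]
[-89, -1, -45] [0, np.float64(-48.5), 0]
[-101, -1, -52] [0, np.float64(-55.4), 0]
```

Request:
jog_arm(
  deltas=[
    [10,[-13,0,-6],[0,-7,0]],
    [10,[-25,0,-13],[0,-14,0]],
    [10,[-38,0,-19],[0,-21,0]],
    [10,[-51,0,-26],[0,-28,0]],
    [10,[-63,0,-32],[0,-34.5,0]],
    [10,[-76,-1,-39],[0,-41.5,0]],
    [10,[-89,-1,-45],[0,-48.5,0]],
    [10,[-101,-1,-52],[0,-55.5,0]],
  ],
)

```text
time: 12.6
eef_pos: [0.5201, -0.0696, 0.2595]
tcp_rot: [0.583, -0.4, 0.4, -0.583]
ft_force: [0.6, -0.8, -2.7]
width: 0.219
```

```bash
python3 - <<'E'
from h import *
rows(.51,.08,.25,-15)
E
```

```text
t 12.6 tcp [ 0.5201 -0.0696  0.2595] x [ 0.36  -0.933  0.   ] y [ 0. -0. -1.] yawdeg -68.9 q [-0.51  0.27  0.69  1.82 -0.19  1.12 -0.95] F [ 0.6 -0.8 -2.7] w 0.219
total [-143.3    9.4   44.4] yaw about +y -53.9
[-18, 1, 6] [0, np.float64(-6.7), 0]
[-36, 2, 11] [0, np.float64(-13.5), 0]
[-54, 4, 17] [0, np.float64(-20.2), 0]
[-72, 5, 22] [0, np.float64(-27.0), 0]
[-90, 6, 28] [0, np.float64(-33.7), 0]
[-107, 7, 33] [0, np.float64(-40.4), 0]
[-125, 8, 39] [0, np.float64(-47.2), 0]
[-143, 9, 44] [0, np.float64(-53.9), 0]
```

Request:
jog_arm(
  deltas=[
    [10,[-18,1,6],[0,-7,0]],
    [10,[-36,2,11],[0,-13.5,0]],
    [10,[-54,4,17],[0,-20,0]],
    [10,[-72,5,22],[0,-27,0]],
    [10,[-90,6,28],[0,-33.5,0]],
    [10,[-107,7,33],[0,-40.5,0]],
    [10,[-125,8,39],[0,-47,0]],
    [10,[-143,9,44],[0,-54,0]],
  ],
)

```text
time: 13.4
eef_pos: [0.5103, 0.0796, 0.2504]
tcp_rot: [0.701, -0.092, 0.092, -0.701]
ft_force: [-0.1, -0.6, -2.3]
width: 0.218
```

```bash
python3 - <<'E'
from h import *
rows(.4795,.1975,.18,37)
E
```

```text
t 13.4 tcp [0.5103 0.0796 0.2504] x [ 0.966 -0.258  0.   ] y [ 0. -0. -1.] yawdeg -15.0 q [-0.62  0.25  0.45  1.83 -0.12  1.09 -0.39] F [-0.1 -0.6 -2.3] w 0.218
total [-60.2  70.4 106. ] yaw about +y -52.0
[-8, 9, 13] [0, np.float64(-6.5), 0]
[-15, 18, 26] [0, np.float64(-13.0), 0]
[-23, 26, 40] [0, np.float64(-19.5), 0]
[-30, 35, 53] [0, np.float64(-26.0), 0]
[-38, 44, 66] [0, np.float64(-32.5), 0]
[-45, 53, 79] [0, np.float64(-39.0), 0]
[-53, 62, 93] [0, np.float64(-45.5), 0]
[-60, 70, 106] [0, np.float64(-52.0), 0]
```

Request:
jog_arm(
  deltas=[
    [10,[-8,5,13],[0,-7,0]],
    [10,[-17,12,30],[0,-15,0]],
    [10,[-26,22,46],[0,-23,0]],
    [10,[-35,33,62],[0,-31,0]],
    [10,[-45,45,78],[0,-39,0]],
    [10,[-53,58,93],[0,-46,0]],
    [10,[-60,70,106],[0,-52,0]],
    [10,[-60,70,106],[0,-52,0]],
  ],
)

```text
time: 14.2
eef_pos: [0.4788, 0.1987, 0.1789]
tcp_rot: [-0.67, -0.224, 0.226, 0.67]
ft_force: [0.1, -0.3, -1.7]
width: 0.217
```

```bash
python3 - <<'E'
from h import *
p0,R0=state()
from workcell import *
for n in ["wrist","top"]:
    c=get_calibration(n);p,d=capture(n);np.savez(f"pics/{n}8.npz",p=p,d=d,**c);cv2.imwrite(f"pics/{n}8.png",p[:,:,::-1])
E
```

```text
t 14.2 tcp [0.4788 0.1987 0.1789] x [ 0.798  0.603 -0.003] y [-0.003 -0.001 -1.   ] yawdeg 37.1 q [-0.66  0.32  0.2   1.91 -0.08  0.93  0.23] F [ 0.1 -0.3 -1.7] w 0.217
```

View pics/wrist8.png

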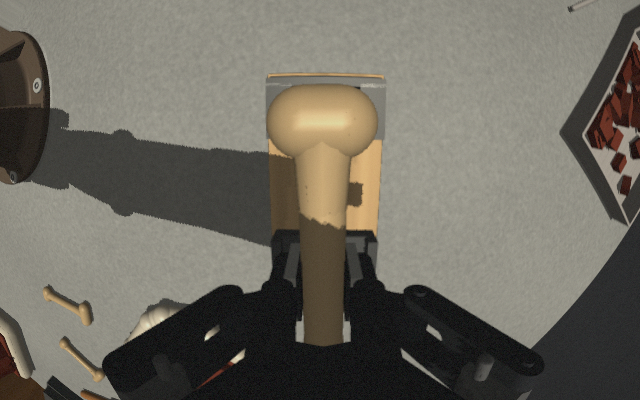

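View pics/top8.png

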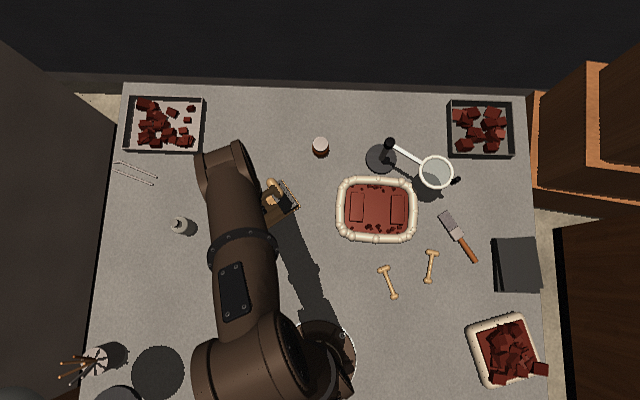

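The wrist view shows the small end at (322,120) over the narrow pocket, aligned with the board (edges at columns 267 and 386). The top view shows the jacket empty and the lens aside at (436,172). Checking the fit numerically.

```bash
python3 - <<'E'
from h import *
z=load("wrist",8);X=fcloud(z);t=load("top",0)
c=np.array([.4795,.1975]);a=np.radians(-53);ex=np.array([np.cos(a),np.sin(a)]);ey=np.array([-ex[1],ex[0]])
def loc(P): d=P[...,:2]-c; return np.stack([d@ex,d@ey,P[...,2]],-1)
L=loc(X)
bm=(L[...,2]>.15)&(L[...,2]<.225)&(abs(L[...,1])<.05)&(L[...,0]<-.01)
hsv=cv2.cvtColor(z["p"],cv2.COLOR_RGB2HSV);bm&=(hsv[...,1]>50)&(hsv[...,2]>50)
Q=L[bm];print("bone local x min",Q[:,0].min())
for q in np.arange(-.085,-.01,.01):
    s=(Q[:,0]>q)&(Q[:,0]<q+.01)
    if s.sum()>5:print(round(q+.005,3),np.round([Q[s,1].min(),Q[s,1].max(),(Q[s,1].min()+Q[s,1].max())/2,np.median(Q[s,2]),Q[s,2].max()],4))
# cradle from wrist: foam tops/boards
cm=(L[...,2]>.006)&(L[...,2]<.06)&(abs(L[...,0])<.13)&(abs(L[...,1])<.08);cm[:60]=0
for lo,hi in((.006,.02),(.04,.055),(.025,.038)):
    m=cm&(L[...,2]>lo)&(L[...,2]<hi);Q=L[m];print(lo,m.sum())
    for q in np.arange(-.12,-.02,.01):
        s=(Q[:,0]>q)&(Q[:,0]<q+.01)
        if s.sum()>5:print(" ",round(q+.005,3),np.round([Q[s,1].min(),Q[s,1].max(),(Q[s,1].min()+Q[s,1].max())/2],4))
Lt=loc(cloud(t));k=(Lt[...,2]>.008)&(Lt[...,2]<.055)&(abs(Lt[...,0])<.13)&(abs(Lt[...,1])<.075);Q=Lt[k]
print("top cradle",np.round(np.percentile(Q,[.5,99.5],axis=0),4), cv2.minAreaRect(Q[:,:2].astype(np.float32)))
E
```

```text
bone local x min -0.08668907342253371
-0.08 [-0.0207  0.0218  0.0006  0.2104  0.2148]
-0.07 [-0.0209  0.022   0.0005  0.2125  0.2153]
-0.06 [-0.0187  0.0201  0.0007  0.2094  0.213 ]
-0.05 [-0.0105  0.0119  0.0007  0.2081  0.2112]
-0.04 [-0.0098  0.0115  0.0008  0.2075  0.2104]
-0.03 [-0.009   0.0106  0.0008  0.2071  0.2099]
-0.02 [-0.0088  0.0108  0.001   0.2071  0.2096]
-0.01 [-0.0088  0.0121  0.0016  0.207   0.2094]
0.006 5059
  -0.115 [-0.0548  0.0606  0.0029]
  -0.045 [-0.0549  0.0599  0.0025]
  -0.035 [-0.0551  0.0606  0.0027]
  -0.025 [-0.0544  0.0604  0.003 ]
0.04 2383
  -0.105 [-0.0494  0.0563  0.0034]
  -0.095 [-0.0503  0.0562  0.003 ]
  -0.085 [-0.0495  0.0559  0.0032]
  -0.075 [-0.0508  0.0562  0.0027]
  -0.065 [0.0495 0.0561 0.0528]
  -0.055 [-0.05    0.0557  0.0028]
0.025 811
  -0.105 [-0.0492  0.0545  0.0026]
  -0.095 [0.0303 0.0327 0.0315]
top cradle [[-0.1118 -0.0578  0.0082]
 [ 0.1111  0.0562  0.0516]] ((-8.068978786468506e-05, -3.549829125404358e-05), (0.22583061456680298, 0.11734220385551453), 0.11792577803134918)
```

Request:
jog_arm(
  deltas=[
    [10,[1,10,1],[0,0,0]],
    [10,[2,28,1],[0,0,0]],
    [10,[2,48,1],[0,0,0]],
    [10,[2,68,1],[0,0,0]],
    [10,[2,86,1],[0,0,0]],
    [10,[2,101,1],[0,0,0]],
    [10,[2,112,1],[0,0,0]],
    [10,[2,117,1],[0,0,0]],
  ],
)

```text
time: 15.1
eef_pos: [0.4814, 0.1986, 0.0624]
tcp_rot: [0.671, 0.222, -0.223, -0.671]
ft_force: [-0.9, -0.8, -2.2]
width: 0.213
```

```bash
python3 - <<'E'
from h import *
p0,R0=state()
from workcell import *
for n in ["wrist","scene"]:
    c=get_calibration(n);p,d=capture(n);np.savez(f"pics/{n}9.npz",p=p,d=d,**c);cv2.imwrite(f"pics/{n}9.png",p[:,:,::-1])
s=load("scene",9); cv2.imwrite("pics/f.png",cv2.resize(s["p"][150:290,320:470,::-1],None,fx=4,fy=4))
E
```

```text
t 15.1 tcp [0.4814 0.1986 0.0624] x [ 0.801  0.598 -0.001] y [-0.001 -0.001 -1.   ] yawdeg 36.7 q [-0.62  0.48  0.17  2.02 -0.13  0.66  0.27] F [-0.9 -0.8 -2.2] w 0.213
```

View pics/wrist9.png

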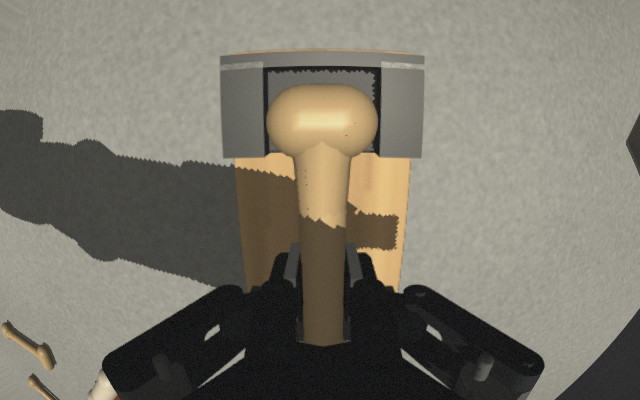

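View pics/f.png

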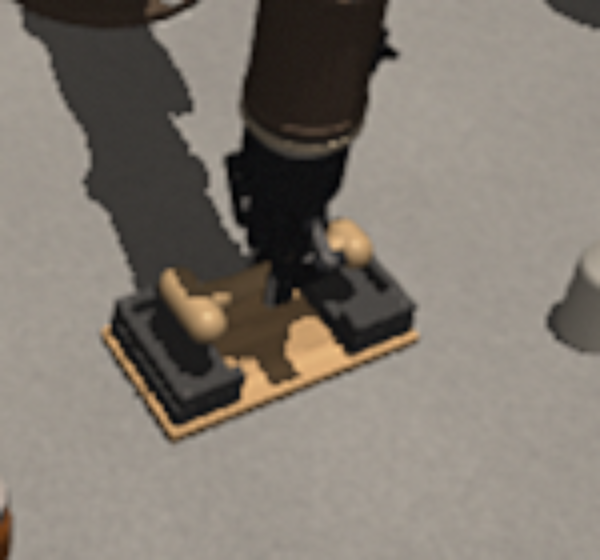

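The small end (322,118) is centred over its pocket (columns 265 to 380), and the broad end is over the broad pocket. Lowering slowly.

Request:
jog_arm(
  deltas=[
    [10,[0,5,0],[0,0,0]],
    [10,[0,10,0],[0,0,0]],
    [10,[0,15,0],[0,0,0]],
    [10,[0,20,0],[0,0,0]],
    [10,[0,23,0],[0,0,0]],
    [10,[0,26,0],[0,0,0]],
    [10,[0,28,0],[0,0,0]],
    [10,[0,29,0],[0,0,0]],
  ],
)

```text
time: 16.0
eef_pos: [0.4814, 0.1994, 0.0341]
tcp_rot: [0.671, 0.223, -0.223, -0.671]
ft_force: [-0.2, -0.5, -2.4]
width: 0.22
```

```bash
python3 - <<'E'
from h import *
p0,R0=state()
E
```

```text
t 16.0 tcp [0.4814 0.1994 0.0341] x [ 0.8    0.599 -0.   ] y [-0. -0. -1.] yawdeg 36.8 q [-0.61  0.53  0.16  2.03 -0.14  0.59  0.29] F [-0.2 -0.5 -2.4] w 0.22
```

Request:
jog_arm(
  deltas=[
    [10,[0,1,0],[0,0,0]],
    [10,[0,2,0],[0,0,0]],
    [10,[0,2.5,0],[0,0,0]],
    [10,[0,3,0],[0,0,0]],
    [10,[0,3.5,0],[0,0,0]],
    [10,[0,4,0],[0,0,0]],
    [10,[0,4,0],[0,0,0]],
    [10,[0,4,0],[0,0,0]],
  ],
)

```text
time: 16.8
eef_pos: [0.4815, 0.1994, 0.0303]
tcp_rot: [-0.671, -0.223, 0.223, 0.671]
ft_force: [0.1, 0.3, -2.6]
width: 0.22
```

```bash
python3 - <<'E'
from h import *
p0,R0=state()
E
```

```text
t 16.8 tcp [0.4815 0.1994 0.0303] x [0.8   0.599 0.   ] y [ 0.  0. -1.] yawdeg 36.8 q [-0.61  0.53  0.16  2.04 -0.14  0.58  0.29] F [ 0.1  0.3 -2.6] w 0.22
```

Request:
jog_arm(
  deltas=[
    [10,[0,0.5,0],[0,0,0]],
    [10,[0,1,0],[0,0,0]],
    [10,[0,1,0],[0,0,0]],
    [10,[0,1.5,0],[0,0,0]],
    [10,[0,1.5,0],[0,0,0]],
    [10,[0,2,0],[0,0,0]],
    [10,[0,2,0],[0,0,0]],
    [10,[0,2,0],[0,0,0]],
  ],
)

```text
time: 17.6
eef_pos: [0.4814, 0.1994, 0.0283]
tcp_rot: [-0.671, -0.223, 0.223, 0.671]
ft_force: [0.2, -0.6, -2.6]
width: 0.217
```

```bash
python3 - <<'E'
from h import *
p0,R0=state()
E
```

```text
t 17.6 tcp [0.4814 0.1994 0.0283] x [0.8   0.599 0.   ] y [ 0.  0. -1.] yawdeg 36.8 q [-0.61  0.54  0.15  2.04 -0.14  0.58  0.29] F [ 0.2 -0.6 -2.6] w 0.217
```

Request:
jog_arm(
  deltas=[
    [10,[0,0.5,0],[0,0,0]],
    [10,[0,1,0],[0,0,0]],
    [10,[0,1,0],[0,0,0]],
    [10,[0,1.5,0],[0,0,0]],
    [10,[0,1.5,0],[0,0,0]],
    [10,[0,2,0],[0,0,0]],
    [10,[0,2,0],[0,0,0]],
    [10,[0,2,0],[0,0,0]],
  ],
)

```text
time: 18.4
eef_pos: [0.4815, 0.1995, 0.0271]
tcp_rot: [-0.671, -0.224, 0.223, 0.671]
ft_force: [-3.6, -1.1, 11.2]
width: 0.218
```

```bash
python3 - <<'E'
from h import *
p0,R0=state()
from workcell import *
for n in ["wrist"]:
    c=get_calibration(n);p,d=capture(n);np.savez(f"pics/{n}10.npz",p=p,d=d,**c);cv2.imwrite(f"pics/{n}10.png",p[:,:,::-1])
z=load("wrist",10);X=fcloud(z)
for v in (70,80,95,110,125,140,170,200,230,260,290,320): print(v,np.round(X[v,322],4))
for u in (230,240,250,390,400): print(u,np.round(X[120,u],4))
E
```

```text
t 18.4 tcp [0.4815 0.1995 0.0271] x [0.8   0.599 0.001] y [ 0.  0. -1.] yawdeg 36.8 q [-0.61  0.54  0.15  2.04 -0.15  0.57  0.29] F [-3.6 -1.1 11.2] w 0.218
70 [0.4262 0.2743 0.031 ]
80 [0.4288 0.2708 0.0301]
95 [0.4336 0.2645 0.0565]
110 [0.4368 0.2601 0.0611]
125 [0.44   0.256  0.0621]
140 [0.4432 0.2517 0.0606]
170 [0.4499 0.2427 0.0587]
200 [0.4571 0.2332 0.0569]
230 [0.4645 0.2232 0.0565]
260 [0.4728 0.2121 0.0558]
290 [0.4819 0.1999 0.0554]
320 [0.4921 0.1864 0.0556]
230 [0.4092 0.2356 0.0475]
240 [0.4121 0.2374 0.0447]
250 [0.4144 0.2385 0.0371]
390 [0.4627 0.2746 0.0361]
400 [0.4639 0.2762 0.0464]
```

View pics/wrist10.png

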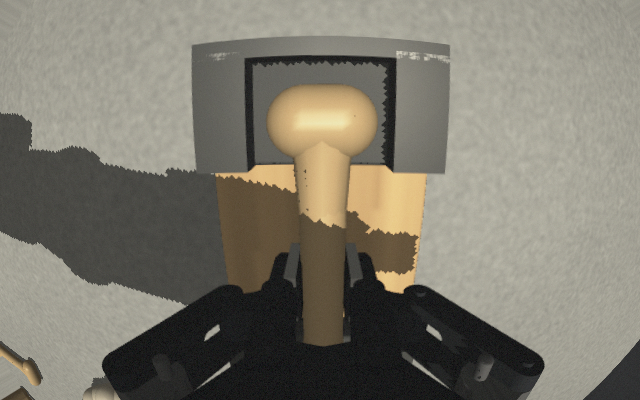

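Contact is felt (+11 N). The small end's top is at 62 mm, as it must be for a bone lying on the 32 mm floor, and it sits inside the pocket. Easing the press and releasing.

Request:
jog_arm(
  deltas=[
    [15,[0,-0.5,0],[0,0,0]],
    [22,[0,-0.7,0],[0,0,0]],
    [26,[0,-0.7,0],[0,0,0]],
    [30,[0,-0.7,0],[0,0,0]],
    [36,[0,-0.7,0],[0,0,0]],
    [45,[0,-0.7,0],[0,0,0]],
    [55,[0,-0.7,0],[0,0,0]],
    [60,[0,-0.7,0],[0,0,0]],
  ],
)

```text
time: 19.25
eef_pos: [0.4814, 0.1994, 0.027]
tcp_rot: [-0.671, -0.223, 0.223, 0.671]
ft_force: [0.5, -0.2, 0.5]
width: 0.604
```

```bash
python3 - <<'E'
from h import *
p0,R0=state()
E
```

```text
t 19.25 tcp [0.4814 0.1994 0.027 ] x [ 0.8    0.599 -0.   ] y [-0.  0. -1.] yawdeg 36.8 q [-0.61  0.54  0.15  2.04 -0.15  0.57  0.29] F [ 0.5 -0.2  0.5] w 0.604
```

Request:
jog_arm(
  deltas=[
    [60,[0,-5,0],[0,0,0]],
    [60,[0,-15,0],[0,0,0]],
    [60,[0,-30,0],[0,0,0]],
    [60,[0,-50,0],[0,0,0]],
    [60,[0,-75,0],[0,0,0]],
    [60,[0,-105,0],[0,0,0]],
    [60,[0,-135,0],[0,0,0]],
    [60,[0,-160,0],[0,0,0]],
  ],
)

```text
time: 20.05
eef_pos: [0.4817, 0.1994, 0.1896]
tcp_rot: [-0.671, -0.224, 0.223, 0.671]
ft_force: [0.5, -0.1, -0.1]
width: 0.598
```

Request:
jog_arm(
  deltas=[
    [60,[0,-15,25],[0,0,0]],
    [60,[0,-30,55],[0,0,0]],
    [60,[0,-45,90],[0,0,0]],
    [60,[0,-60,125],[0,0,0]],
    [60,[0,-70,160],[0,0,0]],
    [60,[0,-75,190],[0,0,0]],
    [60,[0,-80,210],[0,0,0]],
    [60,[0,-80,220],[0,0,0]],
  ],
)

```text
time: 20.85
eef_pos: [0.3482, 0.3772, 0.2684]
tcp_rot: [-0.67, -0.225, 0.224, 0.671]
ft_force: [-0.1, -0.5, -0.5]
width: 0.596
```

```bash
python3 - <<'E'
from h import *
p0,R0=state()
from workcell import *
for n in ["wrist","scene","top"]:
    c=get_calibration(n);p,d=capture(n);np.savez(f"pics/{n}11.npz",p=p,d=d,**c);cv2.imwrite(f"pics/{n}11.png",p[:,:,::-1])
s=load("scene",11); cv2.imwrite("pics/g.png",cv2.resize(s["p"][180:280,320:450,::-1],None,fx=5,fy=5))
E
```

```text
t 20.85 tcp [0.3482 0.3772 0.2684] x [0.799 0.602 0.002] y [ 0.001  0.002 -1.   ] yawdeg 37.0 q [-1.01  0.22  0.1   1.79 -0.03  1.13 -0.26] F [-0.1 -0.5 -0.5] w 0.596
```

View pics/top11.png

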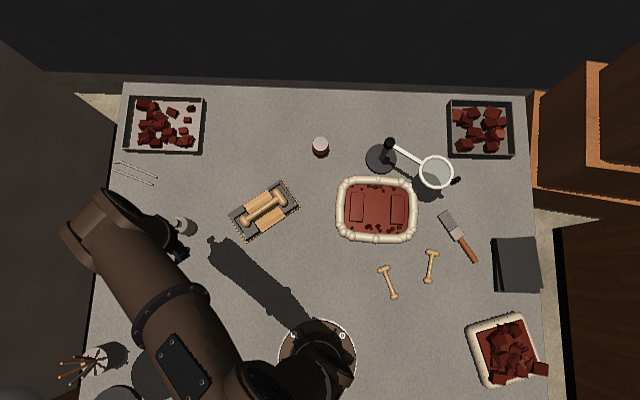

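View pics/g.png

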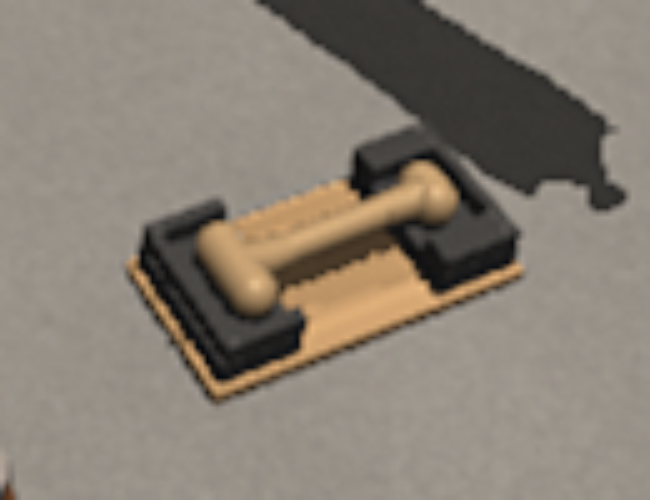

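View pics/scene11.png

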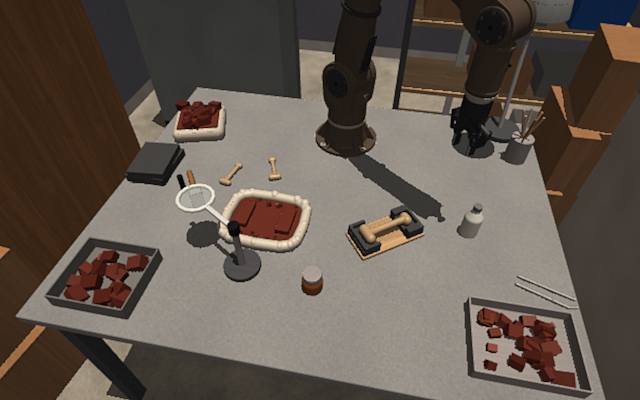

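The bone lies in the cradle with its broad end in the broad pocket, at (278,195) in the top view. The lens stays aside at (436,172). A last check covers flatness and the bystanders.

```bash
python3 - <<'E'
from h import *
z=load("top",11);t0=load("top",0);X=cloud(z)
c=np.array([.4795,.1975]);a=np.radians(-53);ex=np.array([np.cos(a),np.sin(a)]);ey=np.array([-ex[1],ex[0]])
d=X[...,:2]-c;L=np.stack([d@ex,d@ey,X[...,2]],-1)
hsv=cv2.cvtColor(z["p"],cv2.COLOR_RGB2HSV)
m=(abs(L[...,0])<.1)&(abs(L[...,1])<.05)&(L[...,2]>.04)&(L[...,2]<.08)&(hsv[...,1]>80)
Q=L[m];print(len(Q),np.round(Q.min(0),3),np.round(Q.max(0),3))
for lo,hi in((-.09,-.055),(-.04,.04),(.055,.09)):
    s=(Q[:,0]>lo)&(Q[:,0]<hi);print(lo,hi,"y",np.round([Q[s,1].min(),Q[s,1].max()],3),"ztop",round(np.percentile(Q[s,2],90),4))
df=np.abs(z["p"].astype(int)-t0["p"]).sum(-1)
for n,(u0,v0,u1,v1) in dict(jar=(308,132,334,162),bottle=(168,212,192,232),brush=(436,207,482,266)).items():
    print(n,"changed px",int((df[v0:v1,u0:u1]>60).sum()),"of",(v1-v0)*(u1-u0))
s=load("scene",11);s0=load("scene",0);df=np.abs(s["p"].astype(int)-s0["p"]).sum(-1)
print("bottle scene",int((df[203:240,458:484]>60).sum()),"brush handle scene",int((df[168:210,184:208]>60).sum()))
E
```

```text
456 [-0.084 -0.033  0.044] [0.084 0.049 0.07 ]
-0.09 -0.055 y [-0.02   0.021] ztop 0.0633
-0.04 0.04 y [-0.009  0.01 ] ztop 0.0592
0.055 0.09 y [-0.033  0.035] ztop 0.0637
jar changed px 1 of 780
bottle changed px 76 of 480
brush changed px 0 of 2714
bottle scene 0 brush handle scene 549
```

```bash
python3 - <<'E'
from workcell import *
job_done(); print("done",get_obs()["time"])
E
```

```text
the job is handed in; nothing more can be done
the job is handed in; nothing more can be done
```

The job is done and handed in after about 21 s of the 54 s allowed. I swung the magnifier about 63° aside by its handle pin and left it there. Then I gripped the bone across its middle, lifted it out of the jacket, turned it and lowered it into the cradle until it touched (about 11 N). I let go and moved the arm clear.

**Last checks:**
- **Bone:** it lies flat, with its end tops at 63.3 and 63.7 mm where 62 mm is expected, and within about 1 mm of the cradle's middle. The broad end is in the broad pocket.
- **Magnifier:** the lens is still aside, well clear of the jacket.
- **Bystanders:** the jar and brush look unchanged in the top view, and the bottle in the scene view.
- **Disagreements:** the bottle's area differed in the top view and the brush's in the scene view. I put this down to the arm and the lens now overlapping them there.

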